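# Set out the exhibit bottles by height for the photograph

### The job

Set the four brown glass bottles out on the exhibit stands in order of height: the shortest on the stand whose yellow marker has one dot, the next taller on two dots, the next on three and the tallest on four. Each bottle must end standing upright and centred in the black ring of its stand, let go. Don't knock any bottle over, and leave the glass beaker and the white bowl where they are.

Things in the scene. Friction and masses are not known exactly. Their poses are not given: they have to be found in the camera images.
- bottle_a: loose brown glass bottle with black cap, the shortest of the four: 34 mm in diameter, 62 mm tall with its cap. Straight-sided from the bottom up to 37 mm, then narrowing to a neck and a 26 mm wide cap over the top 14 mm. Stands upright on the bench. Origin at the centre of its underside, z up along its axis. 40 to 280 g; rigid.
- bottle_b: loose brown glass bottle with black cap, the second shortest of the four: 40 mm in diameter, 78 mm tall with its cap. Straight-sided from the bottom up to 47 mm, then narrowing to a neck and a 30 mm wide cap over the top 17 mm. Stands upright on the bench. Origin at the centre of its underside, z up along its axis. 40 to 280 g; rigid.
- bottle_c: loose brown glass bottle with black cap, the second tallest of the four: 46 mm in diameter, 94 mm tall with its cap. Straight-sided from the bottom up to 56 mm, then narrowing to a neck and a 34 mm wide cap over the top 21 mm. Stands upright on the bench. Origin at the centre of its underside, z up along its axis. 40 to 280 g; rigid.
- bottle_d: loose brown glass bottle with black cap, the tallest of the four: 52 mm in diameter, 110 mm tall with its cap. Straight-sided from the bottom up to 66 mm, then narrowing to a neck and a 37 mm wide cap over the top 24 mm. Stands upright on the bench. Origin at the centre of its underside, z up along its axis. 40 to 280 g; rigid.
- stand_1: exhibit stand fixed to the bench: a white foot plate 92 x 92 mm, 4 mm thick, with a thin black ring 64 mm across drawn at its middle, and beside the plate, on its +x side, a yellow tent marker bearing one black dot in a row on each of its two sloping faces. Tent: 86 mm wide along y, 41 mm high, from 44 to 116 mm along +x of the origin. Origin at the centre of the ring, on the underside of the plate (bench level); the plate's upper face is 4 mm above it; z up.
- stand_2: exhibit stand fixed to the bench: a white foot plate 92 x 92 mm, 4 mm thick, with a thin black ring 64 mm across drawn at its middle, and beside the plate, on its +x side, a yellow tent marker bearing two black dots in a row on each of its two sloping faces. Tent: 86 mm wide along y, 41 mm high, from 44 to 116 mm along +x of the origin. Origin at the centre of the ring, on the underside of the plate (bench level); the plate's upper face is 4 mm above it; z up.
- stand_3: exhibit stand fixed to the bench: a white foot plate 92 x 92 mm, 4 mm thick, with a thin black ring 64 mm across drawn at its middle, and beside the plate, on its +x side, a yellow tent marker bearing three black dots in a row on each of its two sloping faces. Tent: 86 mm wide along y, 41 mm high, from 44 to 116 mm along +x of the origin. Origin at the centre of the ring, on the underside of the plate (bench level); the plate's upper face is 4 mm above it; z up.
- stand_4: exhibit stand fixed to the bench: a white foot plate 92 x 92 mm, 4 mm thick, with a thin black ring 64 mm across drawn at its middle, and beside the plate, on its +x side, a yellow tent marker bearing four black dots in a row on each of its two sloping faces. Tent: 86 mm wide along y, 41 mm high, from 44 to 116 mm along +x of the origin. Origin at the centre of the ring, on the underside of the plate (bench level); the plate's upper face is 4 mm above it; z up.
- beaker: loose open clear-glass cup-shaped beaker, about 68 mm across the rim and 85 mm tall, standing beside the work; not to be disturbed. Origin at the centre of its underside, z up.
- dish: loose white ceramic bowl, 84 mm across the rim, 40 mm tall, standing beside the work; not to be disturbed. Origin at the centre of its underside, z up.
Not all that is in view belongs to the job. What is shaped like the bottle_d but purple is not meant.

How it is judged:
By the outcome, as a careful person would: the job done as asked, in the order asked, and still so for the second after the job is handed in, with the robot touching nothing.
It also fails if it takes over 128 s, if anything falls off the work surface, if the arm or the gripper's body presses on something with over 40 N, if the wrist force passes 120 N, or if a joint passes its speed limit or range.

### The arm

A 7-joint arm with a two-finger parallel gripper is mounted at the origin on the work surface. World frame = base frame: x ahead of the robot, y to its left, z up, the work surface at z = 0. Lengths are in m, angles in rad, forces in N, time in s.
With the tool pointing down it reaches from about 0.425 to 0.8 m from the base axis. Payload 8.3 kg.
Tool frame: the origin (TCP) lies midway between the tips of the shut fingers; the grasp point (between the pads) lies 19 mm behind it; z points along the fingers, y is the direction in which the jaws open and shut (so a half turn about z gives the same grasp; the last joint's range is limited). The gripper opens to 85 mm and grips with 20 to 120 N. Pads are 22 mm wide; open, the fingers measure 114 mm over their backs; the gripper's body (76 mm by 85 mm) begins 54 mm behind the grasp point. The pads swing forward as they close: fully open they stand 13 mm farther back than shut.
Start: joints at [-1.4, 0.383, 0.016, 1.37, -0.006, 1.388, -0.046], TCP at [0.145, 0.608, 0.231] pointing down, gripper open.
Joint ranges: [-2.95, 2.95], [-0.25, 2.06], [-1.52, 1.56], [0.18, 2.33], [-1.44, 4.58], [0.02, 2.06], [-3.01, 3.01]. Speed limits (rad/s): [2.39, 2.39, 3.01, 3.01, 3.14, 3.14, 3.14].

### API

Orientations are given as a unit quaternion [x, y, z, w].
In Python, from workcell import get_obs, get_image, hand_in gives the robot as it stands.
- The arm moves only by the tool drive_tool, never from a script. Its argument "rows" is one flat list of numbers, 5 for each row, row after row: the shift along the tool's x, y, z each as a share of 0.05 m, from -1 to 1, then the turn about the tool's z as a share of pi/4 rad, from -1 to 1, then the opening, from 0 (shut) to 1 (fully open). A call has exactly 8 rows; each row shifts and turns the pose as measured when the row begins, along the tool's axes as they then stand; what a row does not reach is not made up. A row lasts 1/12 s, in which the tool goes at most 41.7 mm and 7.16 degrees, less where a joint would pass 70% of its speed; a pose out of reach is approached as far as the arm can. A call with a number of a shift or a turn outside -1 to 1 is refused whole. A call with a gripper value outside its range is refused whole. The fingers move at their own pace and stop on an object; "squeeze" is the grip in N (left out, the last holds). Time passes only in rows, so rows that do not move let the fingers close, or fill a call up. It gives the time, the measured TCP pose, the force and the opening at its end, in the units of the state.
- get_obs(): the state, without advancing time (a new reading comes with each control period).
- get_image(name): name is "side" or "top" or "wrist"; returns a dict with "pixels" (480x640x3 uint8, red, green, blue), "z_map" (480x640 float32, m along the optical axis (not along the pixel's ray), 0 where there is no reading), "camera_matrix" (3x3 intrinsics, pixels), "xyz" and "attitude" of the camera in the world. Camera axes: x right, y up, looking along -z (the intrinsics and any distortion apply to the point x, -y, -z); pixel columns grow to the right and rows downward; lengths in m; the calibration is good to about 2 mm. A picture is of the moment at which its call begins.
- hand_in(): hands the job in, once; it reports no verdict.
The state is a dict: "clock": time; "joint_positions": joint angles; "joint_velocities": joint speeds; "tau": joint torques, N m; "ee_pos": TCP position; "tcp_rot": TCP orientation; "ft_force": force on the tool from outside, world axes, zero at the start; "moment": the same for the moment, N m; "grip_width": finger opening in m.
Only numpy, scipy, OpenCV 4.12 (cv2) and the standard library are available. Lean on these libraries where they do the work, as an engineer would, in place of code of your own. Each camera call takes 0.05 s, during which the arm holds its last target.

## Working session

There is one attempt and no reset: what is moved stays moved. The work goes in short steps, Python scripts to look and compute and a tool call to move; the robot and the scene stay as the last step left them, time stands still between calls to the robot, and variables do not carry over. Pictures are saved under pics/ and viewed, and the job is handed in when it is done.

Besides the shell and the picture viewer there is one more tool, called after "Emit:" as a command line: name --argument value ..., lists and objects as JSON in quotes. drive_tool: Moves the arm, as the interface text tells. Shift numbers are shares of 0.05 m and turn numbers shares of pi/4 rad, none past 1 either way. Its arguments: {"type":"object","properties":{"rows":{"type":"array"},"squeeze":{"type":"number"}},"required":["rows"]}

```bash
mkdir -p pics; ls; cat > h.py <<'E'
import numpy as np,cv2
from scipy.spatial.transform import Rotation as R
from workcell import get_obs,get_image
def grab(n,save):
    d=get_image(n); cv2.imwrite('pics/%s.png'%save,d['pixels'][:,:,::-1]); np.savez('%s.npz'%save,**d); return d
def ray(d,u,v):
    K=np.array(d['camera_matrix']); p=np.linalg.solve(K,np.array([u,v,1.]))
    return R.from_quat(d['attitude']).apply([p[0],-p[1],-p[2]]) if np.shape(d['attitude'])==(4,) else np.array(d['attitude'])@[p[0],-p[1],-p[2]]
def onplane(d,u,v,z):
    r=ray(d,u,v);o=np.array(d['xyz']); return o+r*(z-o[2])/r[2]
def depthpt(d,u,v):
    return np.array(d['xyz'])+ray(d,u,v)*d['z_map'][int(v),int(u)]
E
python3 - <<'E'
from h import *
for n in ['top','side','wrist']:
    d=grab(n,n+'0'); print(n,d['xyz'],d['attitude'],d['camera_matrix'],[k for k in d])
print(get_obs())
E
```

```text
pics
top [ 0.28987218 -0.00500535  1.24064166] [-0.05938362  0.06232394  0.71264074 -0.69622732] [[576.40373967   0.         313.90711238]
 [  0.         576.40373967 236.54815314]
 [  0.           0.           1.        ]] ['pixels', 'z_map', 'camera_matrix', 'xyz', 'attitude']
side [ 0.04042837 -0.78052707  0.67207162] [ 0.44497746 -0.11521848 -0.23513984  0.85640471] [[446.37268733   0.         319.76513971]
 [  0.         446.37268733 236.2756186 ]
 [  0.           0.           1.        ]] ['pixels', 'z_map', 'camera_matrix', 'xyz', 'attitude']
wrist [0.06246953 0.6271907  0.37331926] [-0.12924776 -0.1013835   0.61166734  0.77387303] [[349.15206535   0.         320.19010032]
 [  0.         349.15206535 235.84212839]
 [  0.           0.           1.        ]] ['pixels', 'z_map', 'camera_matrix', 'xyz', 'attitude']
{'clock': 0.15, 'joint_positions': array([-1.39987441,  0.38407606,  0.0163896 ,  1.37091142, -0.00631213,
        1.3882249 , -0.04650868]), 'joint_velocities': array([ 0.00013908, -0.00102936, -0.00041948, -0.00245127,  0.00082564,
        0.00034332, -0.00058198]), 'tau': array([ 2.23027142e-03, -6.28163552e+01,  8.45649540e-01, -3.72157931e+01,
        1.66232855e-02,  1.11266272e-02, -5.66263964e-05]), 'ee_pos': array([0.14468241, 0.60761143, 0.23048995]), 'tcp_rot': array([ 1.16624979e-01,  9.93175713e-01, -7.80568354e-04, -8.73232803e-05]), 'ft_force': array([-0.06821228, -0.00230857,  0.21048212]), 'moment': array([-0.00101461, -0.00247548, -0.02708997]), 'grip_width': 0.08570787390947916}
```

View pics/top0.png

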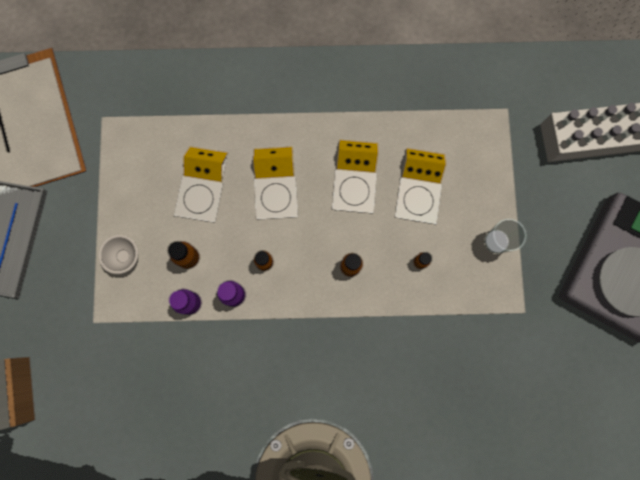

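View pics/side0.png

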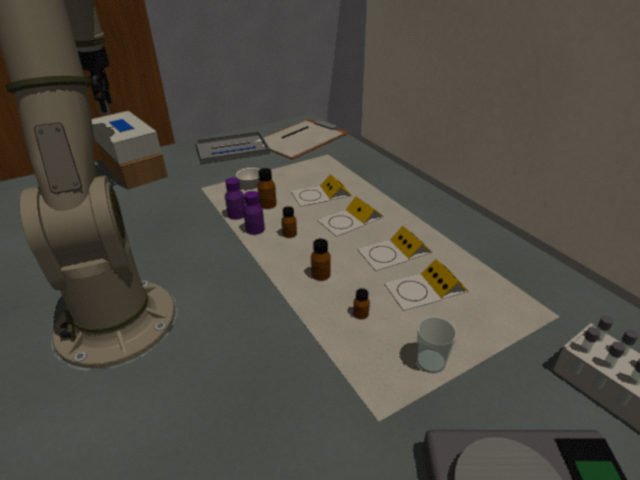

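View pics/wrist0.png

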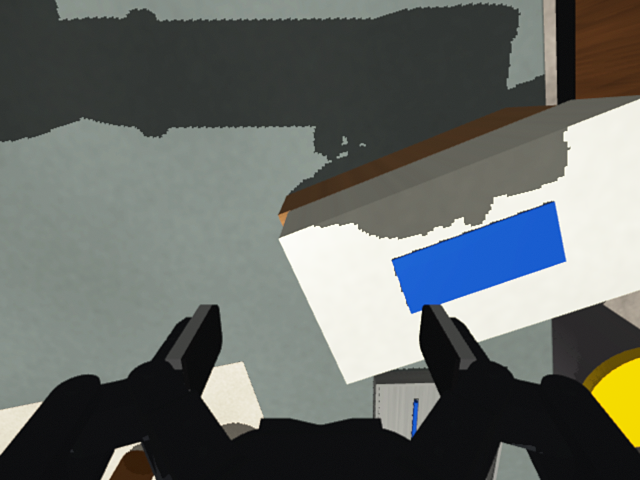

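```bash
cat > m.py <<'E'
from h import *
import sys
d=dict(np.load('top0.npz'))
K=d['camera_matrix'];H,W=480,640
u,v=np.meshgrid(np.arange(W),np.arange(H))
p=np.stack([(u-K[0,2])/K[0,0],-(v-K[1,2])/K[1,1],-np.ones_like(u,float)],-1)*d['z_map'][...,None]
P=R.from_quat(d['attitude']).apply(p.reshape(-1,3)).reshape(H,W,3)+d['xyz']
print('table z',[P[y,x,2].round(4) for x,y in[(310,280),(130,140),(480,140),(480,290)]])
hs=dict(d=.110,b=.078,c=.094,a=.062)
px=dict(d=(180,250),b=(262,258),c=(351,263),a=(422,258),p1=(183,300),p2=(230,294))
for n,(x,y) in px.items():
    w=P[y-22:y+22,x-22:x+22]; zt=np.percentile(w[...,2],99); m=(w[...,2]>zt-.006)
    q=w[m]; print(n,'top z',zt.round(4),'xy',q[:,:2].mean(0).round(4),(q[:,:2].min(0)+q[:,:2].max(0))/2, np.ptp(q[:,:2],axis=0).round(3),'n',m.sum())
# rings: white plate contour
hsv=cv2.cvtColor(d['pixels'],cv2.COLOR_RGB2HSV)
for n,(x,y) in {'s2':(199,199),'s1':(276,198),'s3':(354,190),'s4':(418,202)}.items():
    g=d['pixels'].min(-1).astype(float)
    w=g[y-14-10:y+24,x-24:x+24]
    # ring pixels: dark inside plate
    wm=((hsv[...,2]>225)&(hsv[...,1]<40)).astype(np.uint8)
    L=cv2.connectedComponents(wm)[1]
    l=L[y,x]; reg=(L>0); reg=np.zeros_like(wm); reg[y-26:y+26,x-28:x+28]=wm[y-26:y+26,x-28:x+28]
    c=max(cv2.findContours(reg,cv2.RETR_EXTERNAL,cv2.CHAIN_APPROX_NONE)[0],key=cv2.contourArea)
    r=cv2.minAreaRect(c); 
    m=np.zeros_like(wm); cv2.drawContours(m,[c],-1,1,-1); m=cv2.erode(m,np.ones((5,5),np.uint8))
    dk=(m>0)&(g<215); pts=np.argwhere(dk)[:,::-1].astype(np.float32)
    e=cv2.fitEllipse(pts) if len(pts)>5 else None
    Y=np.array([onplane(d,a,b,.004)[:2] for a,b in np.argwhere((hsv[...,0]>18)&(hsv[...,0]<32)&(hsv[...,1]>150)&(np.abs(u-x)<30)&(np.abs(v-(y-38))<30))[:,::-1]])
    print(n,'rect',r,onplane(d,*r[0],.004)[:2].round(4),'ring',e,onplane(d,*e[0],.004)[:2].round(4) if e else 0, P[y,x].round(4),'yel',Y.mean(0).round(4))
    im=cv2.resize(d['pixels'][y-65:y+30,x-40:x+40,::-1],None,fx=4,fy=4,interpolation=cv2.INTER_CUBIC); cv2.imwrite('/tmp/%s.png'%n,im)
ims=[cv2.imread('/tmp/%s.png'%n) for n in['s2','s1','s3','s4']]
cv2.imwrite('pics/stands.png',cv2.resize(np.hstack(ims),None,fx=.6,fy=.6))
s=cv2.imread('pics/side0.png'); cv2.imwrite('pics/sidecrop.png',cv2.resize(s[160:320,220:470],(800,512),interpolation=cv2.INTER_CUBIC))
E
python3 m.py
```

```text
table z [np.float64(0.0022), np.float64(-0.0008), np.float64(-0.0005), np.float64(0.0006)]
d top z 0.115 xy [0.4608 0.2528] [0.38690174 0.13746404] [0.194 0.285] n 234
b top z 0.0825 xy [0.4421 0.0905] [0.37828325 0.05280859] [0.177 0.116] n 143
c top z 0.0987 xy [ 0.4356 -0.0865] [ 0.37201055 -0.05426826] [0.164 0.099] n 178
a top z 0.066 xy [ 0.4331 -0.2217] [ 0.37346186 -0.12905065] [0.167 0.248] n 127
p1 top z 0.1148 xy [0.3647 0.2457] [0.33724662 0.13550419] [0.095 0.281] n 250
p2 top z 0.1155 xy [0.3777 0.1534] [0.34489123 0.08755955] [0.11  0.185] n 229Traceback (most recent call last):
  File "m.py", line 23, in <module>
    c=max(cv2.findContours(reg,cv2.RETR_EXTERNAL,cv2.CHAIN_APPROX_NONE)[0],key=cv2.contourArea)
ValueError: max() iterable argument is empty
```

```bash
sed -i 's/m=(w\[...,2\]>zt-.006)/m=(w[...,2]>zt-.006)\&(w[...,2]<.2)/; s/hsv\[...,2\]>225)&(hsv\[...,1\]<40/hsv[...,2]>THR)\&(hsv[...,1]<45/; s/g<215/g<THR-18/' m.py
sed -i 's/^hs=/THR=200\nfor x,y in [(199,199),(276,198),(199,188),(240,250),(354,190)]: print(d["pixels"][y,x])\nhs=/; s/    wm=/    wm=/; s/zt=np.percentile(w\[...,2\],99)/zt=np.percentile(w[...,2][w[...,2]<.2],99)/' m.py; python3 m.py
```

```text
table z [np.float64(0.0022), np.float64(-0.0008), np.float64(-0.0005), np.float64(0.0006)]
[187 179 165]
[195 186 172]
[187 179 165]
[163 153 137]
[201 192 178]
d top z 0.1146 xy [0.4668 0.262 ] [0.46583255 0.26195395] [0.036 0.036] n 238
b top z 0.0819 xy [0.4521 0.0971] [0.4521776  0.09629593] [0.029 0.029] n 145
c top z 0.0984 xy [ 0.4387 -0.0885] [ 0.43802227 -0.08828551] [0.032 0.03 ] n 180
a top z 0.0652 xy [ 0.4453 -0.2403] [ 0.44499634 -0.240278  ] [0.025 0.026] n 124
p1 top z 0.1141 xy [0.3682 0.257 ] [0.36788851 0.25735515] [0.033 0.037] n 254
p2 top z 0.114 xy [0.3828 0.163 ] [0.38245781 0.16229483] [0.036 0.036] n 259Traceback (most recent call last):
  File "m.py", line 25, in <module>
    c=max(cv2.findContours(reg,cv2.RETR_EXTERNAL,cv2.CHAIN_APPROX_NONE)[0],key=cv2.contourArea)
ValueError: max() iterable argument is empty
```

```bash
sed -i 's/^THR=.*/THR=175/' m.py; python3 m.py
```

```text
table z [np.float64(0.0022), np.float64(-0.0008), np.float64(-0.0005), np.float64(0.0006)]
[187 179 165]
[195 186 172]
[187 179 165]
[163 153 137]
[201 192 178]
d top z 0.1146 xy [0.4668 0.262 ] [0.46583255 0.26195395] [0.036 0.036] n 238
b top z 0.0819 xy [0.4521 0.0971] [0.4521776  0.09629593] [0.029 0.029] n 145
c top z 0.0984 xy [ 0.4387 -0.0885] [ 0.43802227 -0.08828551] [0.032 0.03 ] n 180
a top z 0.0652 xy [ 0.4453 -0.2403] [ 0.44499634 -0.240278  ] [0.025 0.026] n 124
p1 top z 0.1141 xy [0.3682 0.257 ] [0.36788851 0.25735515] [0.033 0.037] n 254
p2 top z 0.114 xy [0.3828 0.163 ] [0.38245781 0.16229483] [0.036 0.036] n 259
s2 rect ((197.93772888183594, 198.8320770263672), (40.60490798950195, 39.376319885253906), 10.619654655456543) [0.5952 0.2406] ring ((197.92686462402344, 198.53482055664062), (28.509767532348633, 29.852962493896484), 67.22391510009766) [0.5959 0.2406] [0.5937 0.2374 0.0083] yel [0.6761 0.2294]
s1 rect ((275.5086364746094, 197.6465606689453), (39.519920349121094, 42.16241455078125), 86.633544921875) [0.594  0.0698] ring ((275.4165954589844, 197.25942993164062), (28.569921493530273, 29.51938819885254), 79.65904998779297) [0.5949 0.07  ] [0.5921 0.0685 0.0085] yel [0.6754 0.0749]
s3 rect ((354.2786865234375, 190.93443298339844), (42.18965530395508, 39.47358322143555), 5.19442892074585) [ 0.6052 -0.1043] ring ((354.0492858886719, 190.59751892089844), (28.238920211791992, 29.33991241455078), 101.24812316894531) [ 0.606  -0.1038] [ 0.606  -0.1033  0.0094] yel [ 0.6865 -0.1132]
s4 rect ((418.3160095214844, 200.55123901367188), (42.7923583984375, 39.617610931396484), 9.211027145385742) [ 0.5802 -0.2445] ring ((418.07537841796875, 200.2865753173828), (28.2277774810791, 29.490234375), 117.74624633789062) [ 0.5808 -0.244 ] [ 0.5765 -0.2433  0.0059] yel [ 0.6605 -0.2614]
```

View pics/stands.png

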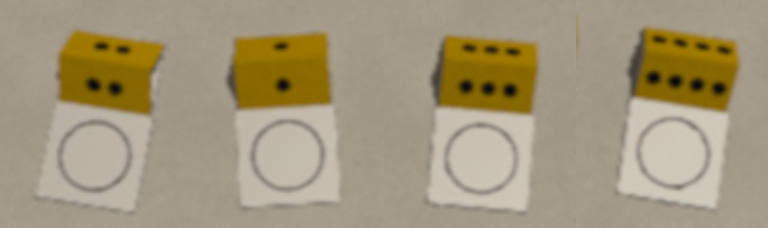

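View pics/sidecrop.png

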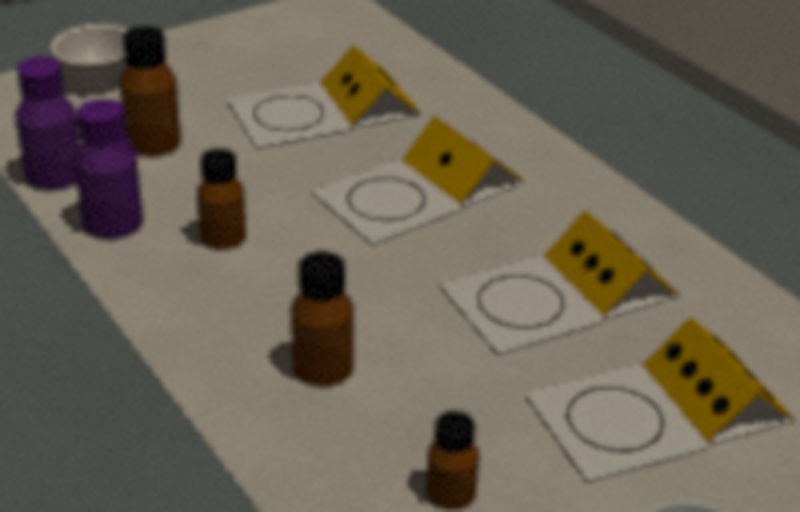

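Candidates in the top view:
- **Brown bottles (wanted):** d (182,254), b (262,260), c (351,265), a (422,260). Their measured top heights rank the same way as the given sizes.
- **Purple lookalikes (not wanted):** (183,300) and (230,294).

The stands, left to right, carry 2, 1, 3 and 4 dots. I'm starting with d.

Emit:
drive_tool --rows '[0,0,-0.4,-0.149,1,0,0,-0.2,-0.149,1,-0.48,-0.51,0,0,1,-0.48,-0.51,0,0,1,-0.48,-0.51,0,0,1,-0.48,-0.51,0,0,1,-0.48,-0.51,0,0,1,-0.48,-0.51,0,0,1]' --squeeze 50

```text
clock: 0.82
ee_pos: [0.2855, 0.4557, 0.2566]
tcp_rot: [-0.015, 1.0, -0.004, -0.004]
ft_force: [1.6, -0.0, -0.6]
grip_width: 0.0855
```

Emit:
drive_tool --rows '[-0.51,-0.55,0,0.03,1,-0.51,-0.55,0,0,1,-0.51,-0.55,0,0,1,-0.51,-0.55,0,0,1,-0.51,-0.55,0,0,1,-0.4,-0.4,0,0,1,-0.2,-0.25,0,0,1,0,0,0,0,1]'

```text
clock: 1.48
ee_pos: [0.4559, 0.268, 0.2558]
tcp_rot: [0.003, 1.0, -0.005, -0.003]
ft_force: [0.2, -0.7, 0.0]
grip_width: 0.0853
```

```bash
python3 - <<'E'
from h import *
d=grab('wrist','w1'); o=get_obs(); print(o['ee_pos'],o['tcp_rot'],o['clock'],d['xyz'])
E
```

```text
[0.45492118 0.26941913 0.2556792 ] [ 0.00268476  0.99997637 -0.00521709 -0.00358318] 1.5333 [0.37234865 0.27013633 0.39925147]
```

View pics/w1.png

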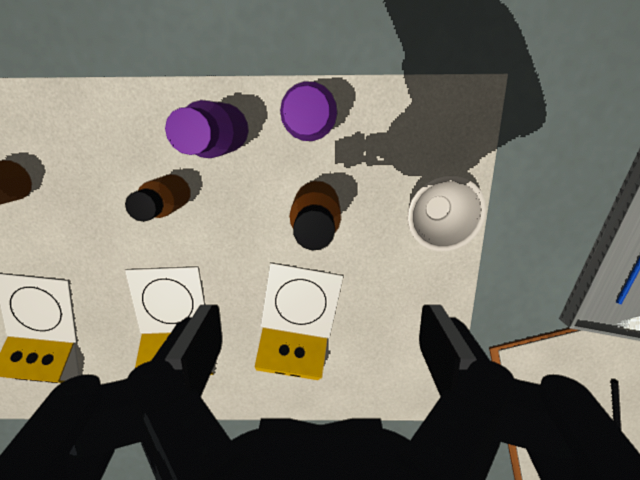

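```bash
cat >> h.py <<'E'
def cloud(d):
    K=d['camera_matrix'];u,v=np.meshgrid(np.arange(640),np.arange(480))
    p=np.stack([(u-K[0,2])/K[0,0],-(v-K[1,2])/K[1,1],-np.ones_like(u,float)],-1)*d['z_map'][...,None]
    P=R.from_quat(d['attitude']).apply(p.reshape(-1,3)).reshape(480,640,3)+d['xyz']
    P[d['z_map']==0]=np.nan; return P
def cap(d,x,y,h,r=24):
    P=cloud(d)[max(0,y-r):y+r,max(0,x-r):x+r]; m=(P[...,2]>h-.005)&(P[...,2]<h+.015)
    ys,xs=np.nonzero(m); (cx,cy),rad=cv2.minEnclosingCircle(np.stack([xs,ys],1).astype(np.float32))
    cx+=max(0,x-r);cy+=max(0,y-r)
    return onplane(d,cx,cy,h)[:2].round(4), np.nanmedian(P[m][:,2]).round(4),m.sum(),(cx,cy),rad
def ring(d,x,y,r=26):
    g=cv2.cvtColor(d['pixels'],cv2.COLOR_RGB2GRAY)[y-r:y+r,x-r:x+r]
    bh=cv2.morphologyEx(g,cv2.MORPH_BLACKHAT,np.ones((7,7),np.uint8))
    b=(bh>30).astype(np.uint8)
    n,L,s,c=cv2.connectedComponentsWithStats(b)
    k=1+np.argmax([min(t[2],t[3]) for t in s[1:]])
    e=cv2.fitEllipse(np.argwhere(L==k)[:,::-1].astype(np.float32)); u,v=e[0][0]+x-r,e[0][1]+y-r
    return onplane(d,u,v,.004)[:2].round(4),(u,v),e[1], np.linalg.norm(onplane(d,u+e[1][0]/2,v,.004)-onplane(d,u-e[1][0]/2,v,.004)).round(4)
E
python3 - <<'E'
from h import *
d=dict(np.load('w1.npz'))
for n,x,y,h,r in [('d',314,228,.11,30),('b',144,205,.078,26),('p1',308,110,.11,34),('p2',190,128,.11,34)]: print(n,cap(d,x,y,h,r))
for n,x,y in[('s2',301,302),('s1',165,301),('s3',36,309)]: print(n,ring(d,x,y,31))
d=dict(np.load('top0.npz'))
for n,x,y in{('s2',199,199),('s1',276,198),('s3',354,190),('s4',418,202)}: print(n,ring(d,x,y,18))
E
```

```text
d (array([0.4633, 0.2612]), np.float64(0.1102), np.int64(1359), (313.9079761505127, 229.27300643920898), 21.162708282470703)
b (array([0.4495, 0.0966]), np.float64(0.0781), np.int64(799), (141.15094375610352, 205.71698188781738), 17.003124237060547)
p1 (array([0.3655, 0.2559]), np.float64(0.1102), np.int64(1829), (305.6977825164795, 109.67560195922852), 24.89567756652832)
p2 (array([0.3795, 0.1635]), np.float64(0.1101), np.int64(1787), (189.93548202514648, 129.09677505493164), 25.4790096282959)
s2 (array([0.5928, 0.2395]), (300.39591789245605, 301.3294372558594), (44.845882415771484, 50.37762451171875), np.float64(0.0572))
s1 (array([0.5926, 0.0694]), (167.6348114013672, 301.1551151275635), (43.0257568359375, 53.15536117553711), np.float64(0.0554))
s3 (array([ 0.6032, -0.1045]), (35.336326599121094, 308.49077224731445), (39.897953033447266, 53.96232604980469), np.float64(0.0522))
s4 (array([ 0.5808, -0.244 ]), (418.0715961456299, 200.3047332763672), (28.1676025390625, 29.514238357543945), np.float64(0.0621))
s2 (array([0.5957, 0.2405]), (197.9792251586914, 198.60450744628906), (28.17604637145996, 29.394250869750977), np.float64(0.062))
s1 (array([0.5946, 0.0702]), (275.326473236084, 197.3814353942871), (28.469942092895508, 29.16387939453125), np.float64(0.0627))
s3 (array([ 0.6059, -0.1036]), (353.9742202758789, 190.6363353729248), (28.21410369873047, 29.24326515197754), np.float64(0.0623))
```

Emit:
drive_tool --rows '[-0.16,-0.16,0,0,1,0,0,0,0,1,0,0,0.5,0,1,0,0,0.6,0,1,0,0,0.6,0,1,0,0,0.3,0,1,0,0,0.1,0,1,0,0,0,0,1]'

```text
clock: 2.2
ee_pos: [0.4584, 0.2689, 0.1477]
tcp_rot: [-0.004, 1.0, -0.003, -0.003]
ft_force: [-0.8, -1.1, 0.3]
grip_width: 0.0855
```

Emit:
drive_tool --rows '[-0.1,-0.16,0.1,0.02,1,0,0,0.1,0,1,-0.03,-0.04,0.3,0,1,0,0,0.3,0,1,0,0,0.3,0,1,0,0,0.3,0,1,0,0,0.3,0,1,0,0,0.1,0,1]'

```text
clock: 2.87
ee_pos: [0.4714, 0.2626, 0.0629]
tcp_rot: [0.004, 1.0, 0.003, 0.004]
ft_force: [-0.7, 0.5, -1.3]
grip_width: 0.0854
```

Emit:
drive_tool --rows '[0.12,0,0,0,1,0,0,0,0,1,0,0,0.15,0,1,0,0,0,0,1,0,0,0,0,1,0,0,0,0,1,0,0,0,0,1,0,0,0,0,1]'

```text
clock: 3.53
ee_pos: [0.4676, 0.2641, 0.059]
tcp_rot: [0.004, 1.0, 0.005, 0.006]
ft_force: [-0.3, -0.2, -0.3]
grip_width: 0.0852
```

Emit:
drive_tool --rows '[0.08,-0.06,0.12,0,1,0.04,-0.04,0.15,0,1,0,0,0.12,0,1,0,0,0.05,0,1,0,0,0,0,1,0,0,0,0,1,0,0,0,0,1,0,0,0,0,1]'

```text
clock: 4.2
ee_pos: [0.4632, 0.2597, 0.038]
tcp_rot: [0.005, 1.0, 0.007, 0.009]
ft_force: [-2.1, -1.6, 6.9]
grip_width: 0.0855
```

Emit:
drive_tool --rows '[0,0,-0.06,0,1,0,0,-0.06,0,1,0,0,0,0,1,0,0,0,0,1,0,0,0,0,1,0,0,0,0,1,0,0,0,0,1,0,0,0,0,1]'

```text
clock: 4.87
ee_pos: [0.4621, 0.2588, 0.0421]
tcp_rot: [0.005, 1.0, 0.006, 0.007]
ft_force: [-0.5, 0.2, -0.5]
grip_width: 0.0857
```

```bash
python3 - <<'E'
from h import *
d=grab('side','s1'); cv2.imwrite('pics/s1c.png',cv2.resize(cv2.imread('pics/s1.png')[100:280,180:430],None,fx=3,fy=3))
d=grab('wrist','w2');o=get_obs(); print(o['ee_pos'],o['tcp_rot'],o['ft_force'])
E
```

```text
[0.4620578  0.25881842 0.04215354] [0.0046998  0.99994645 0.00554561 0.00736564] [ 0.42254097 -0.28770721 -0.00379881]
```

View pics/s1c.png

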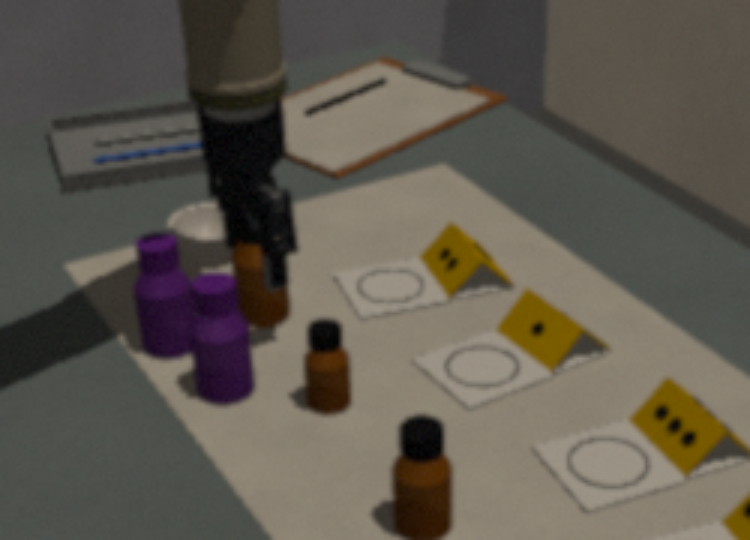

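View pics/w2.png

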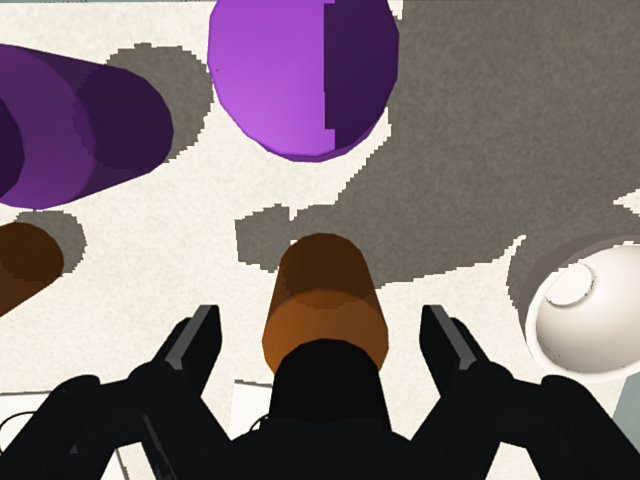

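Emit:
drive_tool --rows '[0,0.05,0,0,0.8,0,0.03,0,0,0.7,0,0,0,0,0.6,0,0,0,0,0.5,0,0,0,0,0.4,0,0,0,0,0.3,0,0,0,0,0.3,0,0,0,0,0.3]'

```text
clock: 5.63
ee_pos: [0.4624, 0.2628, 0.0427]
tcp_rot: [0.005, 1.0, 0.005, 0.008]
ft_force: [-0.5, -0.5, 0.6]
grip_width: 0.0503
```

Emit:
drive_tool --rows '[0,0,0,0,0.2,0,0,0,0,0.2,0,0,-0.2,0,0.2,0,0,-0.3,0,0.2,0,0,-0.3,0,0.2,0,0,0,0,0.2,0,0,0,0,0.2,0,0,0,0,0.2]'

```text
clock: 6.3
ee_pos: [0.4604, 0.262, 0.0842]
tcp_rot: [0.005, 1.0, 0.005, 0.006]
ft_force: [-0.5, -0.7, -2.4]
grip_width: 0.0504
```

```bash
python3 - <<'E'
from h import *
d=grab('side','s2'); cv2.imwrite('pics/s2c.png',cv2.resize(cv2.imread('pics/s2.png')[100:280,180:430],None,fx=3,fy=3))
o=get_obs(); print(o['ee_pos'],o['tcp_rot'],o['ft_force'],o['grip_width'])
E
```

```text
[0.46012685 0.26181433 0.08380807] [0.00472137 0.99996224 0.00430953 0.0058866 ] [-0.37744793 -0.32659508 -2.193658  ] 0.05047851491324511
```

View pics/s2c.png

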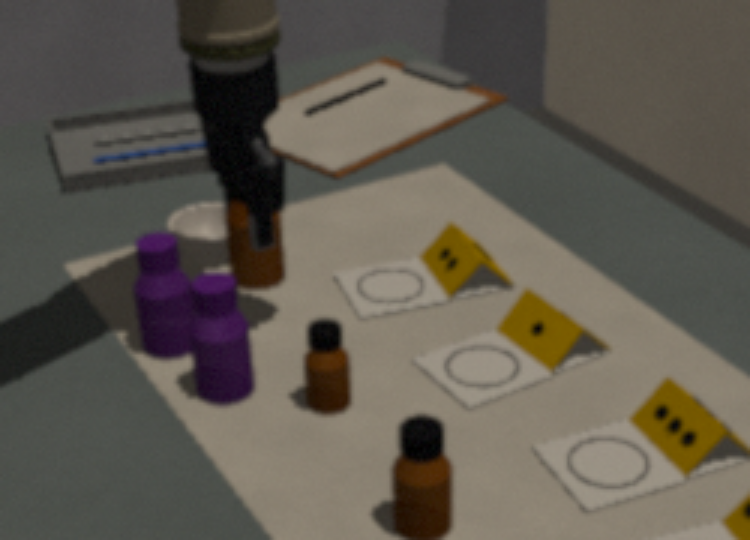

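Emit:
drive_tool --rows '[0,0,-0.6,0,0.2,0,0,-0.7,0,0.2,-0.1,-0.3,-0.6,0,0.2,-0.16,-0.6,-0.3,0,0.2,-0.16,-0.72,0,0,0.2,-0.16,-0.72,0,0,0.2,-0.16,-0.72,0,0,0.2,-0.16,-0.72,0,0,0.2]'

```text
clock: 7.02
ee_pos: [0.4988, 0.0751, 0.1911]
tcp_rot: [-0.006, 1.0, 0.002, 0.001]
ft_force: [1.5, 0.1, -1.8]
grip_width: 0.0506
```

Emit:
drive_tool --rows '[-0.16,-0.72,0,0,0.2,-0.16,-0.72,0,0,0.2,-0.16,-0.72,0,0,0.2,-0.16,-0.72,0,0,0.2,-0.16,-0.72,0,0,0.2,-0.16,-0.5,0,0,0.2,-0.16,-0.3,0,0,0.2,0,0,0,0,0.2]'

```text
clock: 7.68
ee_pos: [0.5545, -0.1657, 0.1839]
tcp_rot: [-0.001, 1.0, -0.0, -0.003]
ft_force: [-1.0, 0.3, -2.0]
grip_width: 0.0502
```

Emit:
drive_tool --rows '[-0.1,-0.4,0,0,0.2,-0.15,-0.5,0,0,0.2,-0.1,-0.4,0,0,0.2,-0.06,-0.2,0,0,0.2,-0.03,-0.1,0,0,0.2,0,0,0,0,0.2,0,0,0,0,0.2,0,0,0,0,0.2]'

```text
clock: 8.35
ee_pos: [0.5755, -0.2433, 0.1761]
tcp_rot: [-0.002, 1.0, 0.002, -0.009]
ft_force: [-0.5, -1.1, -2.0]
grip_width: 0.0501
```

```bash
python3 - <<'E'
from h import *
d=grab('wrist','w3');o=get_obs(); print(o['ee_pos'],o['tcp_rot'],o['ft_force'])
E
```

```text
[ 0.57567836 -0.24284038  0.17617388] [-0.00258205  0.99995722  0.00254542 -0.00850926] [ 0.2385364   0.92925336 -1.15568667]
```

View pics/w3.png

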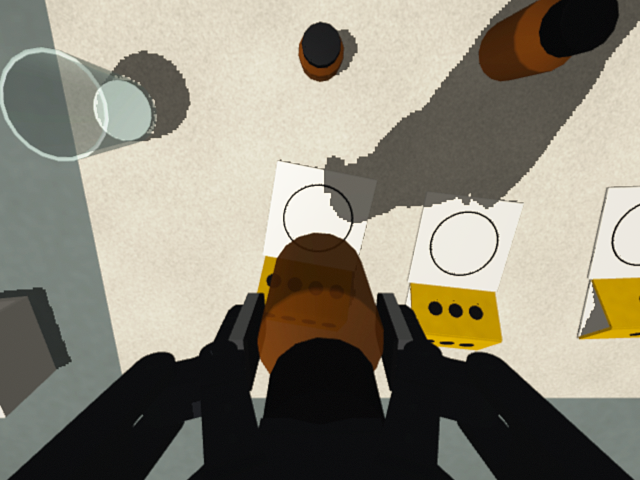

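```bash
python3 - <<'E'
from h import *
d=dict(np.load('w3.npz'))
print(cap(d,321,46,.062,30)); print(cap(d,578,20,.094,45))
for x,y in[(318,210),(464,243)]:
    g=cv2.cvtColor(d['pixels'],cv2.COLOR_RGB2GRAY); r=44
    print(ring(d,x,y,40))
# manual rim extremes of s4 ring: left/right/top columns
g=cv2.cvtColor(d['pixels'],cv2.COLOR_RGB2GRAY)
bh=cv2.morphologyEx(g,cv2.MORPH_BLACKHAT,np.ones((7,7),np.uint8))
for v in (205,215,222,228): print(v,np.nonzero(bh[v,275:362]>25)[0]+275)
for u in (305,312): print(u,np.nonzero(bh[170:262,u]>25)[0]+170)
for v in (235,243,250): print(v,np.nonzero(bh[v,420:510]>40)[0]+420)
E
```

```text
(array([ 0.4437, -0.2433]), np.float64(0.0623), np.int64(1373), (320.06079483032227, 43.54714584350586), 22.54732894897461)
(array([ 0.4374, -0.0911]), np.float64(0.0943), np.int64(2787), (587.0, 21.0), 36.61976623535156)
(array([ 0.578 , -0.2446]), (317.6387519836426, 217.6930923461914), (66.57635498046875, 68.58940124511719), np.float64(0.0624))
(array([ 0.6027, -0.1041]), (463.6956367492676, 243.0111312866211), (60.46207809448242, 69.64862060546875), np.float64(0.0583))
205 [285 286 287 288 348 349 350]
215 [283 284 351 352 353]
222 [283 284 285 351 352 353]
228 [284 285 286 349 350 351]
305 [185 186 187 188]
312 [184 185 186]
235 [432 433 496 497 498]
243 [430 431 496 497 498]
250 [430 431 494 495 496]
```

Emit:
drive_tool --rows '[-0.04,-0.04,0.2,0,0.2,-0.02,-0.02,0.4,0,0.2,0,0,0.4,0,0.2,0,0,0.4,0,0.2,0,0,0.3,0,0.2,0,0,0.2,0,0.2,0,0,0.1,0,0.2,0,0,0,0,0.2]'

```text
clock: 9.07
ee_pos: [0.5799, -0.2377, 0.0705]
tcp_rot: [-0.007, 1.0, 0.004, -0.006]
ft_force: [0.4, 0.1, -1.4]
grip_width: 0.0501
```

Emit:
drive_tool --rows '[0.03,-0.12,0,0,0.2,0,-0.06,0.08,0,0.2,0,0,0.08,0,0.2,0,0,0.08,0,0.2,0,0,0.04,0,0.2,0,0,0,0,0.2,0,0,0,0,0.2,0,0,0,0,0.2]'

```text
clock: 9.73
ee_pos: [0.5804, -0.2488, 0.0586]
tcp_rot: [-0.007, 1.0, 0.003, -0.003]
ft_force: [-0.0, -0.2, -0.9]
grip_width: 0.0502
```

Emit:
drive_tool --rows '[0.05,0.08,0,0,0.2,0,0,0.08,0,0.2,0,0,0.06,0,0.2,0,0,0,0,0.2,0,0,0,0,0.2,0,0,0,0,0.2,0,0,0,0,0.2,0,0,0,0,0.2]'

```text
clock: 10.4
ee_pos: [0.5779, -0.2437, 0.0514]
tcp_rot: [-0.008, 1.0, 0.003, -0.003]
ft_force: [0.3, 0.6, -2.7]
grip_width: 0.0504
```

Emit:
drive_tool --rows '[0,-0.01,0.06,0,0.2,0,-0.01,0.05,0,0.2,0,0,0.02,0,0.2,0,0,0,0,0.2,0,0,0,0,0.2,0,0,0,0,0.2,0,0,0,0,0.2,0,0,0,0,0.2]'

```text
clock: 11.07
ee_pos: [0.5788, -0.2452, 0.0471]
tcp_rot: [-0.008, 1.0, 0.004, -0.002]
ft_force: [-0.8, 1.3, 2.3]
grip_width: 0.0504
```

Emit:
drive_tool --rows '[0,0,0,0,0.6,0,0,0,0,0.65,0,0,0,0,0.7,0,0,0,0,0.8,0,0,0,0,0.9,0,0,0,0,1,0,0,0,0,1,0,0,0,0,1]'

```text
clock: 11.73
ee_pos: [0.5793, -0.2457, 0.0473]
tcp_rot: [-0.008, 1.0, 0.003, -0.001]
ft_force: [-0.1, 0.5, -0.8]
grip_width: 0.0855
```

Emit:
drive_tool --rows '[0,0,-0.2,0,1,0,0,-0.3,0,1,0,0,-0.4,0,1,0,0,-0.5,0,1,0,0,-0.6,0,1,0,0,-0.5,0,1,0,0,-0.2,0,1,0,0,0,0,1]'

```text
clock: 12.4
ee_pos: [0.5782, -0.2467, 0.1914]
tcp_rot: [-0.007, 1.0, 0.003, -0.002]
ft_force: [0.1, -0.1, 0.4]
grip_width: 0.0856
```

```bash
python3 - <<'E'
from h import *
d=grab('wrist','w4');o=get_obs(); print(o['ee_pos'],o['tcp_rot'],o['ft_force'])
E
```

```text
[ 0.57807157 -0.24661633  0.19045384] [-0.00710723  0.99996663  0.00314533 -0.00251576] [ 1.22393879 -0.35225696  0.76100931]
```

View pics/w4.png

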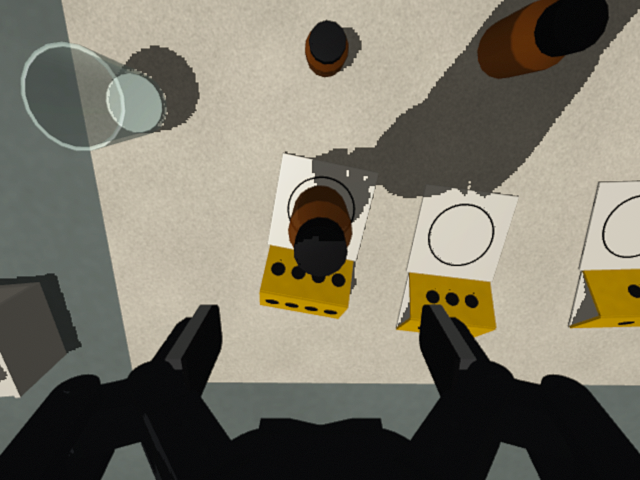

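```bash
python3 - <<'E'
from h import *
d=dict(np.load('w4.npz'))
print('d',cap(d,320,245,.114,34));print('a',cap(d,327,46,.062,30)); print('c',cap(d,575,25,.094,45))
d=grab('top','t1')
print(cap(d,417,200,.114,24))
E
```

```text
d (array([ 0.5789, -0.2458]), np.float64(0.1143), np.int64(2215), (320.3402671813965, 249.92928314208984), 27.030881881713867)
a (array([ 0.4438, -0.2424]), np.float64(0.0622), np.int64(1246), (327.6274299621582, 41.0982723236084), 21.40793228149414)
c (array([ 0.4371, -0.0913]), np.float64(0.0943), np.int64(2610), (578.7268028259277, 22.273195266723633), 34.44390869140625)
(array([ 0.6064, -0.1748]), np.float64(nan), np.int64(0), (393.0, 176.0), 0.0)
  return np.nanmean(a, axis, out=out, keepdims=keepdims)
```

Emit:
drive_tool --rows '[0.4,0.02,0,0,1,0.55,0.02,0,0,1,0.6,0.02,0,0,1,0.5,0.02,0,0,1,0.35,0,0.2,0.02,1,0.15,0,0.3,0,1,0.05,0,0.3,0,1,0,0,0,0,1]'

```text
clock: 13.17
ee_pos: [0.4339, -0.238, 0.1335]
tcp_rot: [-0.001, 1.0, 0.007, -0.014]
ft_force: [-0.8, -0.3, -0.1]
grip_width: 0.0853
```

```bash
python3 - <<'E'
from h import *
d=grab('wrist','w5');o=get_obs(); print(o['ee_pos'],o['tcp_rot'],o['ft_force'])
print(cap(d,330,260,.062,60))
E
```

```text
[ 0.43458526 -0.23825526  0.13464142] [-7.76012170e-04  9.99879471e-01  6.92394216e-03 -1.38744470e-02] [-0.37073333 -0.01651987 -0.90750286]
(array([ 0.4423, -0.2425]), np.float64(0.0621), np.int64(1158), (311.5642204284668, 266.4266052246094), 19.57271957397461)
```

View pics/w5.png

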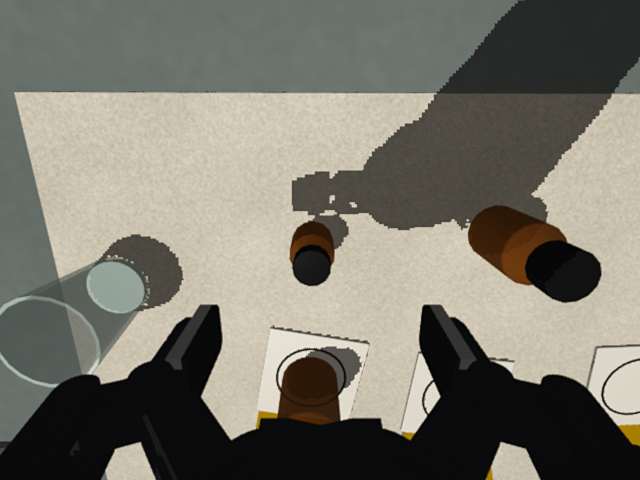

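Emit:
drive_tool --rows '[-0.08,-0.04,0.2,0,1,-0.06,-0.04,0.3,0,1,-0.04,-0.02,0.4,0,1,-0.03,0,0.4,0,1,0,0,0.4,0,1,0,0,0.2,0,1,0,0,0,0,1,0,0,0,0,1]'

```text
clock: 13.88
ee_pos: [0.449, -0.2426, 0.0333]
tcp_rot: [-0.003, 1.0, 0.006, -0.013]
ft_force: [-0.0, -0.4, 0.3]
grip_width: 0.0852
```

Emit:
drive_tool --rows '[0.1,0,0.08,0,1,0.04,0,0.1,0,1,0,0,0.1,0,1,0,0,0.1,0,1,0,0,0.04,0,1,0,0,0,0,1,0,0,0,0,1,0,0,0,0,1]'

```text
clock: 14.55
ee_pos: [0.4436, -0.2436, 0.0141]
tcp_rot: [-0.003, 1.0, 0.005, -0.01]
ft_force: [0.5, -1.9, -0.8]
grip_width: 0.0853
```

Emit:
drive_tool --rows '[0.01,0.01,0.06,0,1,0,0,0.05,0,1,0,0,0,0,0.8,0,0,0,0,0.6,0,0,0,0,0.45,0,0,0,0,0.3,0,0,0,0,0.15,0,0,0,0,0.1]'

```text
clock: 15.22
ee_pos: [0.4435, -0.2431, 0.009]
tcp_rot: [-0.004, 1.0, 0.005, -0.01]
ft_force: [-1.0, 0.6, -0.9]
grip_width: 0.0325
```

Emit:
drive_tool --rows '[0,0,0,0,0.1,0,0,0,0,0.1,0,0,0,0,0.1,0,0,0,0,0.1,0,0,0,0,0.1,0,0,0,0,0.1,0,0,0,0,0.1,0,0,0,0,0.1]'

```text
clock: 15.88
ee_pos: [0.4436, -0.2431, 0.0089]
tcp_rot: [-0.004, 1.0, 0.005, -0.01]
ft_force: [0.2, 0.4, -0.3]
grip_width: 0.0326
```

Emit:
drive_tool --rows '[0,0,-0.3,0,0.1,0,0,-0.6,0,0.1,0,0,-0.7,0,0.1,0,0,-0.7,0,0.1,-0.1,0.2,-0.6,0,0.1,-0.3,0.6,-0.2,0,0.1,-0.33,0.69,0,0,0.1,-0.33,0.69,0,0,0.1]'

```text
clock: 16.55
ee_pos: [0.4952, -0.1424, 0.1709]
tcp_rot: [0.007, 1.0, 0.004, -0.011]
ft_force: [0.9, -0.9, -1.1]
grip_width: 0.0321
```

Emit:
drive_tool --rows '[-0.33,0.69,0,0,0.1,-0.33,0.69,0,0,0.1,-0.33,0.69,0,0,0.1,-0.33,0.69,0,0,0.1,-0.2,0.5,0,0,0.1,-0.2,0.3,0,0,0.1,0,0,0,0,0.1,0,0,0,0,0.1]'

```text
clock: 17.22
ee_pos: [0.5889, 0.0552, 0.1711]
tcp_rot: [0.001, 1.0, 0.006, -0.01]
ft_force: [-0.3, -1.0, -1.0]
grip_width: 0.0324
```

Emit:
drive_tool --rows '[-0.06,0.12,0,0,0.1,-0.04,0.1,0.2,0,0.1,-0.03,0.04,0.4,0,0.1,-0.03,0,0.5,0,0.1,0,0,0.5,0,0.1,0,0,0.3,0,0.1,0,0,0.1,0,0.1,0,0,0,0,0.1]'

```text
clock: 17.88
ee_pos: [0.5947, 0.0632, 0.0655]
tcp_rot: [0.006, 1.0, 0.005, -0.009]
ft_force: [-0.1, -0.4, -1.1]
grip_width: 0.0327
```

```bash
python3 - <<'E'
from h import *
d=grab('wrist','w6');o=get_obs(); print(o['ee_pos'],o['tcp_rot'],o['ft_force'])
E
```

```text
[0.59487753 0.06306635 0.06607982] [ 0.00645109  0.9999302   0.00531606 -0.00834936] [-0.35542693 -0.69309142 -0.75449265]
```

View pics/w6.png

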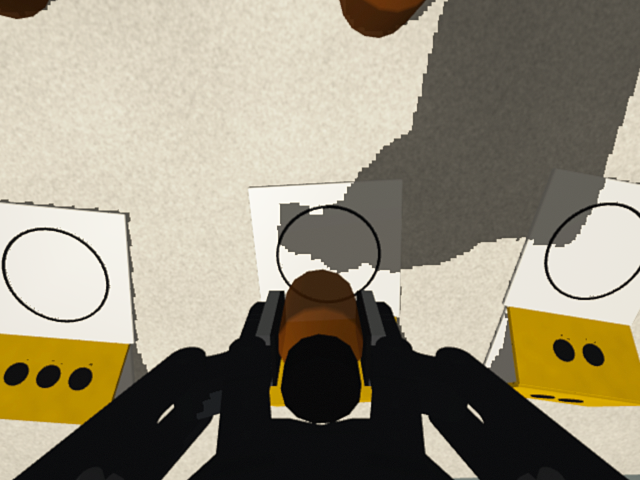

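Emit:
drive_tool --rows '[0,0.1,0.1,0,0.1,0,0.05,0.2,0,0.1,0,0,0.2,0,0.1,0,0,0.2,0,0.1,0,0,0.1,0,0.1,0,0,0,0,0.1,0,0,0,0,0.1,0,0,0,0,0.1]'

```text
clock: 18.6
ee_pos: [0.5969, 0.0717, 0.0257]
tcp_rot: [0.007, 1.0, 0.006, -0.005]
ft_force: [0.4, -1.0, -0.9]
grip_width: 0.0325
```

Emit:
drive_tool --rows '[0.07,-0.05,0.06,0,0.1,0,0,0.07,0,0.1,0,0,0.06,0,0.1,0,0,0.03,0,0.1,0,0,0,0,0.1,0,0,0,0,0.1,0,0,0,0,0.1,0,0,0,0,0.1]'

```text
clock: 19.27
ee_pos: [0.5938, 0.0688, 0.0149]
tcp_rot: [0.007, 1.0, 0.006, -0.004]
ft_force: [-0.5, -0.1, -0.3]
grip_width: 0.0325
```

Emit:
drive_tool --rows '[0,0,0.05,0,0.1,0,0,0.03,0,0.1,0,0,0,0,0.1,0,0,0,0,0.45,0,0,0,0,0.5,0,0,0,0,0.55,0,0,0,0,0.65,0,0,0,0,0.8]'

```text
clock: 19.93
ee_pos: [0.5952, 0.0691, 0.0133]
tcp_rot: [0.007, 1.0, 0.007, -0.003]
ft_force: [0.2, -0.4, 0.5]
grip_width: 0.0661
```

Emit:
drive_tool --rows '[0,0,0,0,1,0,0,0,0,1,0,0,-0.3,0,1,0,0,-0.5,0,1,0,0,-0.6,0,1,0,0,-0.7,0,1,0,0,-0.4,0,1,0,0,0,0,1]'

```text
clock: 20.6
ee_pos: [0.5933, 0.0669, 0.1399]
tcp_rot: [0.007, 1.0, 0.006, -0.007]
ft_force: [0.7, 0.6, -0.8]
grip_width: 0.085
```

```bash
python3 - <<'E'
from h import *
d=grab('wrist','w7');o=get_obs(); print(o['ee_pos'],o['tcp_rot'],o['ft_force'])
E
```

```text
[0.59290479 0.0669055  0.13844809] [ 0.00730427  0.99993215  0.00551272 -0.00720766] [ 0.15831418  0.04353266 -0.18395511]
```

View pics/w7.png

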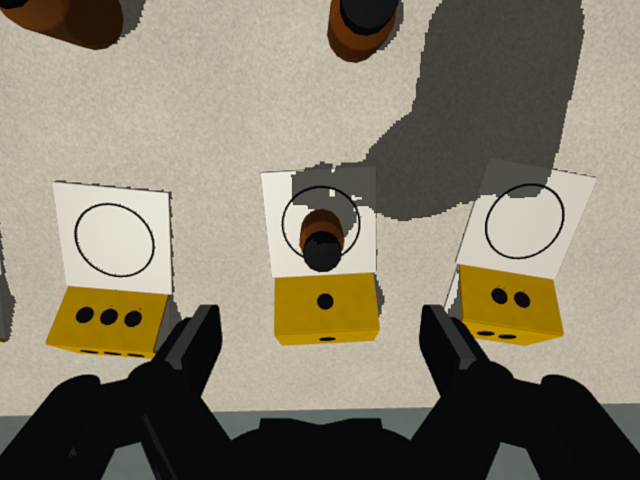

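```bash
python3 - <<'E'
from h import *
d=dict(np.load('w7.npz'))
print('a',cap(d,322,250,.066,34)); 
for n,x,y in[('s3',115,240),('s1',321,222),('s2',525,221)]: print(n,ring(d,x,y,46))
P=cloud(d)
import cv2
cx=cap(d,365,22,.078,22);print('b',cx)
E
```

```text
a (array([0.5938, 0.0691]), np.float64(0.0662), np.int64(1174), (322.03845977783203, 252.34615325927734), 19.58340835571289)
s3 (array([ 0.6027, -0.1047]), (114.27410888671875, 239.66735458374023), (67.72412872314453, 82.26663970947266), np.float64(0.0565))
s1 (array([0.5911, 0.0694]), (321.09800720214844, 222.88653182983398), (73.42709350585938, 78.3983154296875), np.float64(0.0612))
s2 (array([0.5924, 0.2398]), (524.3283958435059, 220.89189529418945), (68.22894287109375, 82.58382415771484), np.float64(0.0576))
b (array([0.4572, 0.0925]), np.float64(0.0782), np.int64(1158), (364.5, 11.0), 24.15066909790039)
```

Emit:
drive_tool --rows '[0.4,0.08,-0.2,0,1,0.6,0.13,-0.1,0,1,0.65,0.13,0,0.01,1,0.5,0.13,0,0.01,1,0.35,0.06,0,0,1,0.15,0.03,0,0,1,0,0,0,0,1,0,0,0,0,1]'

```text
clock: 21.32
ee_pos: [0.4521, 0.0973, 0.1471]
tcp_rot: [0.015, 1.0, 0.003, -0.012]
ft_force: [-0.2, -0.1, -0.3]
grip_width: 0.0855
```

```bash
python3 - <<'E'
from h import *
d=grab('wrist','w8');o=get_obs(); print(o['ee_pos'],o['tcp_rot'],o['ft_force'])
print('b',cap(d,320,250,.078,70))
E
```

```text
[0.45236609 0.09715589 0.14705866] [ 0.01503038  0.99980769  0.00287156 -0.01226438] [ 0.1697966  -0.52138001 -0.21096293]
b (array([0.4489, 0.0954]), np.float64(0.0782), np.int64(1565), (316.29725646972656, 250.89498901367188), 22.634992599487305)
```

View pics/w8.png

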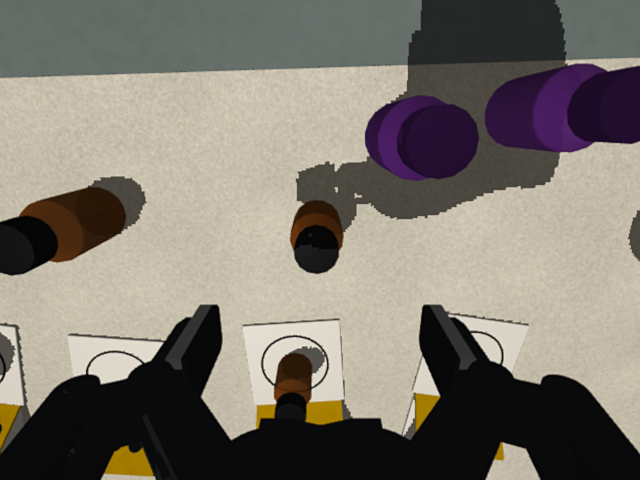

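Emit:
drive_tool --rows '[0,-0.03,0.2,-0.03,1,0,-0.01,0.4,-0.02,1,0,0,0.45,0,1,0,0,0.45,0,1,0,0,0.35,0,1,0,0,0.2,0,1,0,0,0,0,1,0,0,0,0,1]'

```text
clock: 22.03
ee_pos: [0.4602, 0.0913, 0.0392]
tcp_rot: [-0.002, 1.0, 0.001, -0.009]
ft_force: [-0.3, 0.2, 0.4]
grip_width: 0.0855
```

Emit:
drive_tool --rows '[0.15,0.06,0,0,1,0.1,0.03,0.05,0,1,0,0,0.15,0,1,0,0,0.15,0,1,0,0,0.05,0,1,0,0,0,0,1,0,0,0,0,1,0,0,0,0,1]'

```text
clock: 22.7
ee_pos: [0.4492, 0.0966, 0.02]
tcp_rot: [-0.002, 1.0, 0.002, -0.007]
ft_force: [-0.2, -0.4, -0.4]
grip_width: 0.0854
```

Emit:
drive_tool --rows '[0,0,0.07,0,1,0,0,0,0,0.8,0,0,0,0,0.6,0,0,0,0,0.45,0,0,0,0,0.3,0,0,0,0,0.2,0,0,0,0,0.15,0,0,0,0,0.15]'

```text
clock: 23.37
ee_pos: [0.4501, 0.0964, 0.0171]
tcp_rot: [-0.001, 1.0, 0.002, -0.006]
ft_force: [-0.3, -0.7, -2.4]
grip_width: 0.0383
```

Emit:
drive_tool --rows '[0,0,0,0,0.15,0,0,0,0,0.15,0,0,0,0,0.15,0,0,-0.3,0,0.15,0,0,-0.4,0,0.15,0,0,-0.5,0,0.15,0,0,-0.3,0,0.15,0,0,0,0,0.15]'

```text
clock: 24.03
ee_pos: [0.449, 0.0954, 0.093]
tcp_rot: [-0.001, 1.0, 0.0, -0.009]
ft_force: [-0.0, 0.6, -0.2]
grip_width: 0.0388
```

Emit:
drive_tool --rows '[-0.2,0.2,-0.5,0,0.15,-0.45,0.45,-0.2,0,0.15,-0.52,0.52,0,0,0.15,-0.52,0.52,0,0,0.15,-0.52,0.52,0,0,0.15,-0.3,0.3,0,0,0.15,-0.15,0.15,0,0,0.15,0,0,0,0,0.15]'

```text
clock: 24.7
ee_pos: [0.585, 0.2341, 0.119]
tcp_rot: [-0.001, 1.0, 0.002, -0.012]
ft_force: [-0.1, 0.2, -1.2]
grip_width: 0.0388
```

```bash
python3 - <<'E'
from h import *
d=grab('wrist','w9');o=get_obs(); print(o['ee_pos'],o['tcp_rot'],o['ft_force'])
E
```

```text
[0.58405858 0.23306699 0.11867727] [-3.12634627e-04  9.99925963e-01  1.21069787e-03 -1.21039357e-02] [-1.69694835 -0.68387995 -2.00971474]
```

View pics/w9.png

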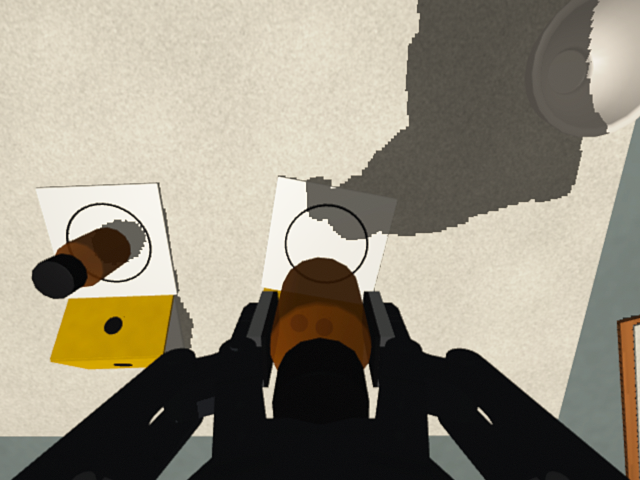

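Emit:
drive_tool --rows '[-0.06,0.1,0.1,0,0.15,-0.04,0.05,0.3,0,0.15,0,0,0.4,0,0.15,0,0,0.4,0,0.15,0,0,0.2,0,0.15,0,0,0.1,0,0.15,0,0,0,0,0.15,0,0,0,0,0.15]'

```text
clock: 25.42
ee_pos: [0.5842, 0.2352, 0.038]
tcp_rot: [0.003, 1.0, 0.0, -0.014]
ft_force: [-0.2, -0.2, -0.9]
grip_width: 0.0384
```

Emit:
drive_tool --rows '[-0.12,0.07,0,0,0.15,-0.08,0.03,0.05,0,0.15,0,0,0.08,0,0.15,0,0,0.06,0,0.15,0,0,0,0,0.15,0,0,0,0,0.15,0,0,0,0,0.15,0,0,0,0,0.15]'

```text
clock: 26.08
ee_pos: [0.5979, 0.2415, 0.0316]
tcp_rot: [0.003, 1.0, 0.002, -0.011]
ft_force: [-0.5, 0.5, -0.8]
grip_width: 0.0389
```

Emit:
drive_tool --rows '[0.08,-0.04,0.05,0,0.15,0,0,0.06,0,0.15,0,0,0.06,0,0.15,0,0,0.03,0,0.15,0,0,0,0,0.15,0,0,0,0,0.15,0,0,0,0,0.15,0,0,0,0,0.15]'

```text
clock: 26.75
ee_pos: [0.5933, 0.2393, 0.0213]
tcp_rot: [0.003, 1.0, 0.002, -0.01]
ft_force: [-0.3, -0.5, 0.0]
grip_width: 0.0385
```

Emit:
drive_tool --rows '[0,0,0.02,0,0.15,0,0,0,0,0.15,0,0,0,0,0.5,0,0,0,0,0.55,0,0,0,0,0.6,0,0,0,0,0.7,0,0,0,0,0.85,0,0,0,0,1]'

```text
clock: 27.42
ee_pos: [0.5938, 0.2395, 0.0215]
tcp_rot: [0.003, 1.0, 0.002, -0.01]
ft_force: [0.4, -0.1, -0.1]
grip_width: 0.0813
```

Emit:
drive_tool --rows '[0,0,0,0,1,0,0,0,0,1,0,0,-0.3,0,1,0,0,-0.5,0,1,0,0,-0.6,0,1,0,0,-0.7,0,1,0,0,-0.4,0,1,0,0,0,0,1]'

```text
clock: 28.08
ee_pos: [0.594, 0.238, 0.1482]
tcp_rot: [0.003, 1.0, 0.0, -0.013]
ft_force: [0.1, -0.7, -0.1]
grip_width: 0.0854
```

```bash
python3 - <<'E'
from h import *
d=grab('wrist','w10');o=get_obs(); print(o['ee_pos'],o['tcp_rot'],o['ft_force'])
print(cap(d,320,255,.082,40))
E
```

```text
[0.59370103 0.23789021 0.1466805 ] [ 3.13608923e-03  9.99902052e-01 -1.29722698e-05 -1.36400932e-02] [-0.57699595 -0.05157979  0.19275616]
(array([0.5923, 0.2398]), np.float64(0.0822), np.int64(1610), (322.57865142822266, 254.64606857299805), 23.05181121826172)
```

View pics/w10.png

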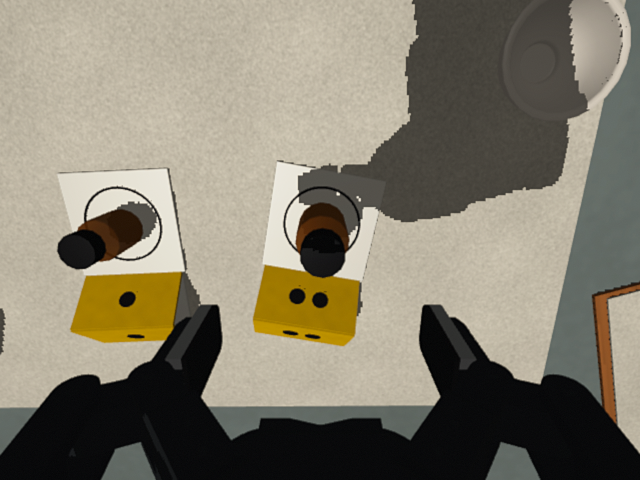

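Emit:
drive_tool --rows '[0.15,-0.3,-0.4,0,1,0.3,-0.6,-0.2,0,1,0.32,-0.67,0,0,1,0.32,-0.67,0,0,1,0.32,-0.67,0,0,1,0.32,-0.67,0,0,1,0.32,-0.67,0,0,1,0.32,-0.67,0,0,1]'

```text
clock: 28.8
ee_pos: [0.4675, -0.0068, 0.1702]
tcp_rot: [-0.006, 1.0, -0.0, -0.019]
ft_force: [0.5, -1.0, -0.5]
grip_width: 0.0853
```

Emit:
drive_tool --rows '[0.32,-0.67,0,0,1,0.25,-0.4,0,0,1,0.1,-0.2,0,0,1,0,0,0,0,1,0,0,0,0,1,0,0,0,0,1,0,0,0,0,1,0,0,0,0,1]'

```text
clock: 29.47
ee_pos: [0.4278, -0.0765, 0.166]
tcp_rot: [-0.003, 1.0, -0.0, -0.023]
ft_force: [-0.3, 0.1, 0.3]
grip_width: 0.0853
```

```bash
python3 - <<'E'
from h import *
d=grab('wrist','w11');o=get_obs(); print(o['ee_pos'],o['tcp_rot'],o['ft_force'])
print(cap(d,320,250,.094,70))
E
```

```text
[ 0.42790508 -0.07628473  0.16601489] [-3.07207887e-03  9.99720056e-01 -1.54855492e-04 -2.34595089e-02] [ 0.57339455  0.15441868 -0.51607267]
(array([ 0.4353, -0.09  ]), np.float64(0.0942), np.int64(1856), (299.6208038330078, 266.54026794433594), 24.8627986907959)
```

View pics/w11.png

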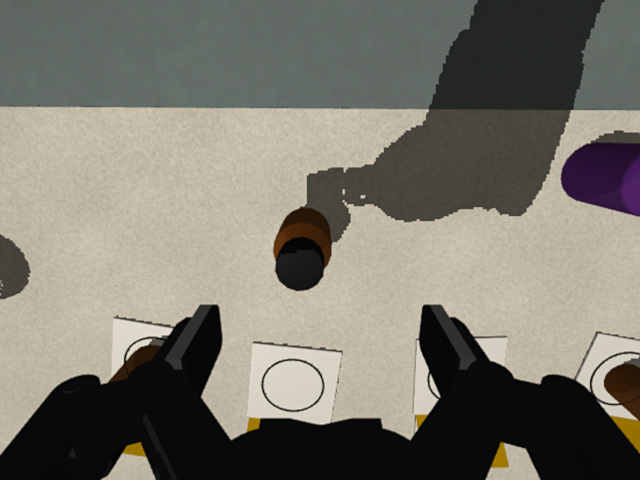

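Emit:
drive_tool --rows '[-0.08,-0.12,0,0,1,-0.06,-0.12,0.1,0,1,-0.02,-0.04,0.3,0,1,0,0,0.4,0,1,0,0,0.4,0,1,0,0,0.2,0,1,0,0,0,0,1,0,0,0,0,1]'

```text
clock: 30.18
ee_pos: [0.4375, -0.0921, 0.0917]
tcp_rot: [-0.006, 1.0, -0.002, -0.022]
ft_force: [0.7, -0.3, 0.1]
grip_width: 0.0857
```

Emit:
drive_tool --rows '[0.04,0.03,0.1,0.01,1,0.02,0,0.2,0,1,0,0,0.25,0,1,0,0,0.25,0,1,0,0,0.15,0,1,0,0,0.05,0,1,0,0,0,0,1,0,0,0,0,1]'

```text
clock: 30.85
ee_pos: [0.4349, -0.0912, 0.0408]
tcp_rot: [-0.001, 1.0, -0.002, -0.019]
ft_force: [0.0, 0.4, 0.5]
grip_width: 0.0857
```

Emit:
drive_tool --rows '[0,0.03,0.08,0,1,0,0,0.1,0,1,0,0,0.09,0,1,0,0,0.03,0,1,0,0,0,0,1,0,0,0,0,1,0,0,0,0,1,0,0,0,0,1]'

```text
clock: 31.52
ee_pos: [0.4359, -0.0896, 0.0259]
tcp_rot: [-0.002, 1.0, -0.002, -0.017]
ft_force: [0.1, 0.2, -0.3]
grip_width: 0.0851
```

Emit:
drive_tool --rows '[0,0,0,0,0.8,0,0,0,0,0.65,0,0,0,0,0.5,0,0,0,0,0.4,0,0,0,0,0.3,0,0,0,0,0.2,0,0,0,0,0.2,0,0,0,0,0.2]'

```text
clock: 32.18
ee_pos: [0.4362, -0.0898, 0.0267]
tcp_rot: [-0.001, 1.0, -0.002, -0.017]
ft_force: [0.2, 0.4, -0.0]
grip_width: 0.0447
```

Emit:
drive_tool --rows '[0,0,0,0,0.2,0,0,0,0,0.2,0,0,-0.3,0,0.2,0,0,-0.4,0,0.2,0,0,-0.5,0,0.2,0,0,-0.4,0,0.2,0,0,-0.2,0,0.2,0,0,0,0,0.2]'

```text
clock: 32.85
ee_pos: [0.4367, -0.0894, 0.1181]
tcp_rot: [-0.001, 1.0, -0.002, -0.02]
ft_force: [0.3, 0.3, -0.8]
grip_width: 0.0445
```

Emit:
drive_tool --rows '[-0.3,-0.03,-0.1,0,0.2,-0.55,-0.05,0,0,0.2,-0.65,-0.06,0,0,0.2,-0.65,-0.06,0,0,0.2,-0.55,-0.05,0,0,0.2,-0.35,-0.03,0,0,0.2,-0.15,-0.02,0,0,0.2,0,0,0,0,0.2]'

```text
clock: 33.52
ee_pos: [0.6002, -0.1023, 0.1069]
tcp_rot: [-0.003, 1.0, 0.0, -0.024]
ft_force: [-1.3, 0.5, -2.0]
grip_width: 0.0445
```

```bash
python3 - <<'E'
from h import *
d=grab('wrist','w12');o=get_obs(); print(o['ee_pos'],o['tcp_rot'],o['ft_force'])
E
```

```text
[ 0.59916329 -0.10218287  0.10664451] [-2.79023019e-03  9.99700598e-01  3.19240275e-04 -2.43069401e-02] [ 0.07785862 -0.14661785 -2.65969819]
```

View pics/w12.png

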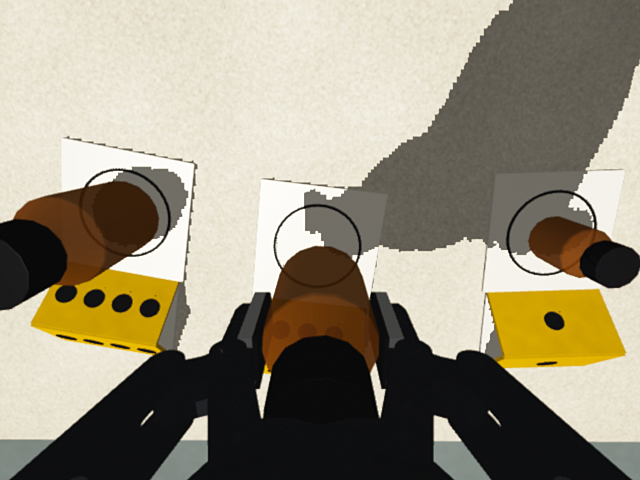

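Emit:
drive_tool --rows '[-0.05,-0.03,0.1,0,0.2,-0.03,-0.02,0.25,0,0.2,0,0,0.3,0,0.2,0,0,0.3,0,0.2,0,0,0.2,0,0.2,0,0,0.05,0,0.2,0,0,0,0,0.2,0,0,0,0,0.2]'

```text
clock: 34.23
ee_pos: [0.5939, -0.1049, 0.0385]
tcp_rot: [-0.002, 1.0, 0.001, -0.027]
ft_force: [0.5, -0.6, -2.2]
grip_width: 0.0446
```

Emit:
drive_tool --rows '[-0.12,0,0,0,0.2,-0.08,0.01,0.02,0,0.2,0,0,0.04,0,0.2,0,0,0,0,0.2,0,0,0,0,0.2,0,0,0,0,0.2,0,0,0,0,0.2,0,0,0,0,0.2]'

```text
clock: 34.9
ee_pos: [0.6074, -0.1046, 0.038]
tcp_rot: [-0.002, 1.0, 0.001, -0.024]
ft_force: [-0.5, 0.1, -0.8]
grip_width: 0.0444
```

Emit:
drive_tool --rows '[0.05,0,0.05,0,0.2,0,0,0.06,0,0.2,0,0,0.04,0,0.2,0,0,0,0,0.2,0,0,0,0,0.2,0,0,0,0,0.2,0,0,0,0,0.2,0,0,0,0,0.2]'

```text
clock: 35.57
ee_pos: [0.6045, -0.1046, 0.031]
tcp_rot: [-0.002, 1.0, 0.001, -0.023]
ft_force: [-1.1, 0.1, 0.3]
grip_width: 0.0447
```

Emit:
drive_tool --rows '[0,0,0.01,0,0.2,0,0,0,0,0.2,0,0,0,0,0.56,0,0,0,0,0.6,0,0,0,0,0.65,0,0,0,0,0.75,0,0,0,0,0.9,0,0,0,0,1]'

```text
clock: 36.23
ee_pos: [0.6047, -0.1048, 0.0307]
tcp_rot: [-0.002, 1.0, 0.001, -0.023]
ft_force: [0.3, -0.0, 0.2]
grip_width: 0.0846
```

Emit:
drive_tool --rows '[0,0,0,0,1,0,0,0,0,1,0,0,-0.3,0,1,0,0,-0.5,0,1,0,0,-0.6,0,1,0,0,-0.7,0,1,0,0,-0.4,0,1,0,0,0,0,1]'

```text
clock: 36.9
ee_pos: [0.6084, -0.1048, 0.1578]
tcp_rot: [-0.002, 1.0, 0.001, -0.027]
ft_force: [0.2, -0.3, 0.2]
grip_width: 0.0855
```

```bash
python3 - <<'E'
from h import *
d=grab('wrist','w13');o=get_obs(); print(o['ee_pos'],o['tcp_rot'],o['ft_force'])
print(cap(d,320,250,.098,50))
E
```

```text
[ 0.60801785 -0.10477784  0.15630391] [-0.00148142  0.99962533  0.00115292 -0.02730703] [-0.11520319  0.23966621  0.19979874]
(array([ 0.6032, -0.1041]), np.float64(0.0983), np.int64(2127), (320.9147300720215, 255.44961166381836), 26.50255012512207)
```

View pics/w13.png

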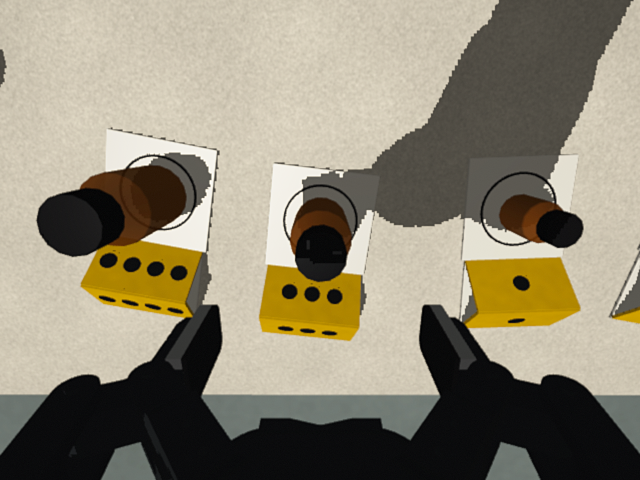

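Emit:
drive_tool --rows '[0,0,-0.5,0,1,0.2,0,-0.5,0,1,0.5,0,-0.2,0,1,0.6,0,0,0,1,0.6,0,0,0,1,0.5,0,0,0,1,0.2,0,0,0,1,0,0,0,0,1]'

```text
clock: 37.62
ee_pos: [0.4729, -0.1037, 0.2158]
tcp_rot: [-0.003, 0.999, 0.002, -0.034]
ft_force: [-0.1, -0.7, 0.6]
grip_width: 0.0856
```

```bash
python3 - <<'E'
from h import *
d=grab('side','s9');grab('wrist','w14');o=get_obs(); print(o['ee_pos'],o['ft_force'])
t=grab('top','t9')
cv2.imwrite('pics/fin.png',np.vstack([cv2.resize(cv2.imread('pics/s9.png')[130:390,200:500],(600,300)),cv2.resize(cv2.imread('pics/t9.png')[120:340,90:540],(600,293))]))
E
```

```text
[ 0.47475039 -0.10348945  0.21586951] [-0.31568247 -0.05878025  0.3654074 ]
```

View pics/fin.png

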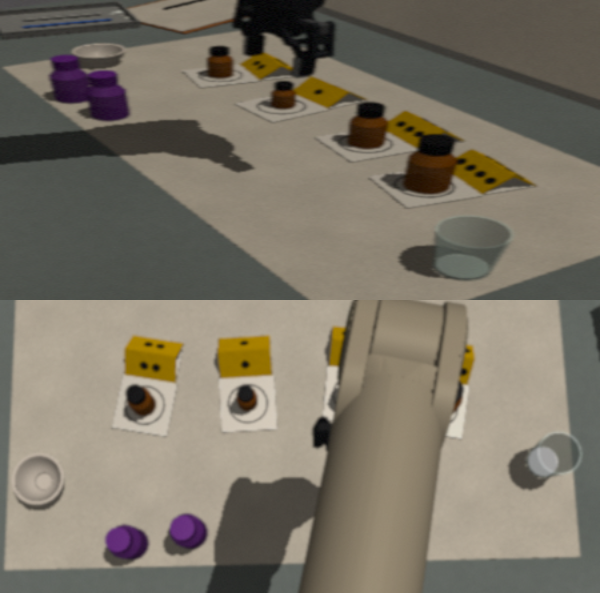

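View pics/w14.png

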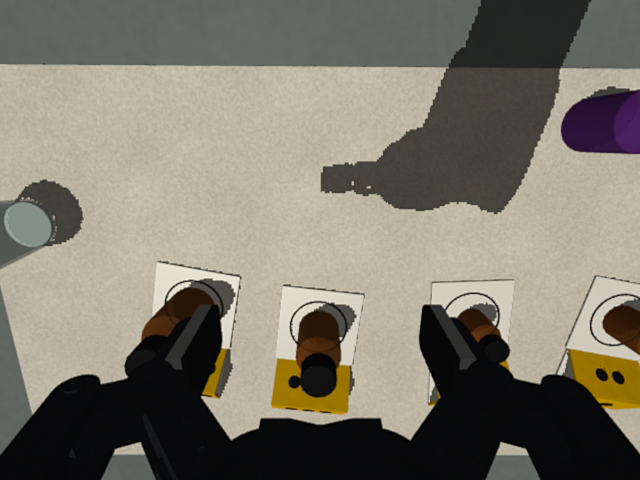

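```bash
python3 - <<'E'
from h import *
d=dict(np.load('t9.npz'))
print('a',cap(d,274,194,.066,16),ring(dict(np.load('top0.npz')),276,198,18)[0]); print('b',cap(d,195,195,.082,16))
from workcell import hand_in
print(hand_in())
E
```

```text
a (array([0.5959, 0.0707]), np.float64(0.067), np.int64(123), (273.20512866973877, 189.74358940124512), 6.411638259887695) [0.5946 0.0702]
b (array([0.5946, 0.2403]), np.float64(0.0831), np.int64(164), (190.66091918945312, 190.2011489868164), 7.390310764312744)
the job is handed in; nothing more can be done
None
```

All four bottles are on their stands in order of height, and I handed the job in at about 38 s of the 128 s allowed.

Each bottle was gripped by its body, carried over and let go inside its ring. After each release I compared the cap position in the wrist camera with the ring centre:

| Bottle | Stand | Cap offset from ring centre |
|---|---|---|
| a (shortest) | one dot | 1.2–2.7 mm (ring readings vary) |
| b | two dots | under 1 mm |
| c | three dots | under 1 mm |
| d (tallest) | four dots | about 1.5 mm |

- **Upright:** each cap sat at its full height above the plate, so all four bottles stand upright.
- **Rest of the scene:** in the last pictures the beaker, the bowl and the purple bottles look unmoved, judged by eye only. The gripper was open and clear of everything.
- **Unchecked from above:** the arm hid bottles c and d in the final top picture, so their positions rest on the wrist camera. The top camera agreed with the wrist for a and b.
- **Camera disagreement:** the top and wrist cameras differed by a steady 2.5 mm or so in x, close to the stated calibration. I worked from the wrist camera because its heights came out right.
- **Contact with d:** on the first approach the gripper registered about 7 N on the tool, probably the gripper body touching d's cap. I backed off 4 mm before gripping.
- **Gripper tilt:** it crept to about 3°, and the bottles still settled flat.

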